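# Lock the cake press with its linchpin

## Task

Lock the wooden cake press the way its other post is already locked: take the linchpin by its orange tab from the wooden rest, feel for the hole in the free post (its height is set differently each time) and push the pin through, gently but firmly past the sprung catch, until its shoulder is against the post; then swing its wire ring down over the post until it lies fully shut, level with the pin. Never push the pin or its ring against the press with more than 30 N, and leave the other things on the table where they are.

Things in the scene. Friction and masses are not known exactly. Their poses are not given: they have to be found in the camera images.
- press: Fixed wooden cake press, base 124 x 200 mm, pressing board (106 mm along x, 188 along y) with its top 64 mm above the table; two 26 mm square steel posts stand through it at y = +60 (free) and y = -60 mm. A 10 mm high rib, 20 x 120 mm, lies on the board at x = +30, y = 0. Origin: centre of the underside, on the table; x = the direction in which pins are pushed, away from the robot; z up.
- free_post (a point): Centre line of the free post's front face (the side where the pin enters) at the board's top, 64 mm above the table; axes of press. The rear face is 26 mm farther along x. A 12 mm square hole runs along x through the post; its centre is 18 to 42 mm above this point (unknown, set anew each time) and always 24 mm below the post's flat top. The post does not yield.
- post_catch (a point): Brass sprung catch in the roof of the free post's hole, 13 mm in from the front face (this point is 26 mm above the board, whatever the hole's height). It presses down on the pin: the point lifts it, and passing it and sliding home takes about 5 to 15 N; when the pin is home it drops into a shallow notch in the pin's top.
- locked_post (a point): The other post's front face where its own pin enters, 90 mm above the table: this pin is fixed, with its ring shut, as an example of the finished state. Axes of press.
- pin_grip (a point): Centre of the orange grip tab of the loose linchpin: 36 mm along x, 10 mm thick along y, 20 mm high; take it from above across its thickness. x = along the pin towards its point, z up. At the start it lies level 62 mm above the table, overhanging its rest, with only table below. Lift straight up. The pin weighs about 0.1 kg.
- pin_shoulder (a point): On the pin's axis, on the front face of its steel head (16 mm wide, 18 mm high, 14 mm long), 32 mm ahead of pin_grip; this face comes against the post. Ahead of it: a 9.5 mm square pin 36 mm long, then a tapered round point of 10 mm, 5.2 mm across at its end (46 mm in all). Axes of pin_grip.
- ring (a joint): Wire ring of the linchpin: a U of 4.8 mm wire, 47 mm wide, hinged about the pin's y axis 8 mm behind pin_shoulder, cross bar 64 mm from the hinge. Rad: 0 = shut (level with the pin, cross bar 56 mm ahead of pin_shoulder, beyond the point; stop there), positive = up; 0.75 to 0.95 at the start, so that it passes over the post. Stays where left; under 1 N at the cross bar turns it.
- rest: Fixed dark wooden rest that holds the linchpin at the start: base 84 x 70 x 12 mm with two notched uprights, under the pin's head and near its point. Origin on the table straight below pin_shoulder as it lies; x along the pin.
- tub_2: White lidded tub, 73 mm wide, 64 mm high, bystander; origin at the centre of its underside.
- tub_3: Small tub with a red lid, 61 mm wide, 42 mm high, bystander; origin at the centre of its underside.
- flour_shaker: Grey flour shaker, 72 mm wide, 88 mm high, bystander behind the press; origin at the centre of its underside.
- marker: Black and red marker, 130 x 12 x 14 mm, bystander; origin at the centre of its underside.
- linchpin: The whole linchpin with its ring; origin and axes as pin_shoulder.

How it is judged:
By the outcome, as a careful person would: the job done as asked, in the order asked, and still so for the second after the job is handed in, with the robot touching nothing.
It also fails if it takes over 61 s, if anything falls off the work surface, if the arm or the gripper's body presses on something with over 40 N, if the wrist force passes 120 N, or if a joint passes its speed limit or range.

## Robot

A 6-joint arm with a two-finger parallel gripper is mounted at the origin on a cart in front of the work surface, level with it; the furniture and walls round the work are solid. World frame = base frame: x ahead of the robot, y to its left, z up, the work surface at z = 0. Lengths are in m, angles in rad, forces in N, time in s.
With the tool pointing down it reaches from about 0.275 to 0.875 m from the base axis. Payload 12.5 kg.
Tool frame: the origin (TCP) lies at the very end of the fingers, on their centre line; the grasp point (between the pads) lies 19 mm behind it; x points along the fingers, y is the direction in which the jaws open and shut, and the axes are right-handed (so a half turn about x gives the same grasp; the last joint's range is limited). The gripper opens to 85 mm and grips with 20 to 120 N. Pads are 22 mm wide; open, the fingers measure 114 mm over their backs; the gripper's body (76 mm by 85 mm) begins 54 mm behind the grasp point. The pads swing forward as they close: fully open they stand 13 mm farther back than shut.
Start: joints at [-1.327, 0.351, 1.652, -0, 1.139, -0.085], TCP at [0.178, -0.521, 0.231] pointing down, gripper open.
Joint ranges: [-2.75, 2.75], [-0.79, 2.1], [0.01, 2.65], [-1.57, 4.71], [0.07, 3.14], [-2.87, 2.87]. Speed limits (rad/s): [2.22, 2.22, 2.79, 3.14, 3.14, 3.14].

## Interface

Orientations are given as a 3x3 rotation matrix whose columns are the frame's x, y, z axes.
In Python, from bench import manip gives the robot as it stands. Calls block until the motion is done:
- manip.move_ptp(position, orientation): joint-space move of the TCP to a pose.
- manip.move_l(position, attitude=None, max_speed=0.15): straight line of the TCP; attitude=None keeps the orientation; max_speed is the mean speed in m/s.
- manip.move_j(angles): joint-space move.
- manip.set_gripper(opening, effort=None): opening from 0.0 (shut) to 1.0 (fully open); effort is the grip in N (None keeps the last); returns when the fingers have stopped.
- manip.dwell(seconds).
- manip.inverse_kinematics(position, orientation): joint angles nearest the present ones, or None.
- manip.grab_frame(name): name is "scene" or "top" or "wrist"; returns (picture, depth): 420x560x3 uint8, red, green, blue; 420x560 float32, m along the optical axis (not along the pixel's ray), 0 where there is no reading.
- manip.get_calibration(name): a dict with "camera_matrix" (3x3 intrinsics, pixels), "k1" (the pictures are not rectified: a ray, as slopes to the right and down, at radius r is drawn at 1 + k1 r^2 times it, then the intrinsics apply), "R" (3x3) and "t" (3): a world point X has camera coordinates R X + t. Camera axes: x right, y down, z forward; pixel columns grow to the right and rows downward; lengths in m; the calibration is good to about 2 mm. A picture is of the moment at which its call begins: read the wrist's pose just before it. get_calibration takes no time and is no camera call; for the wrist camera it gives the pose at the moment of the call.
A pose or a line that the arm cannot do raises manip.Unreachable and nothing moves.
- manip.sign_off(): hands the job in, once; it reports no verdict.
Trained networks look in the newest picture that a camera, given by its name, has taken for a name from the list of things; names that differ only in an ending like _2 or _b are one class to them, and where a whole thing is asked for, a point or a joint stands for the part that bears it (a point fixed in the world has none). Each returns a list of dicts, best first, with "confidence" (0 to 1); they miss things now and then, are a little off and sometimes report something else, mostly with a low value. They report only what shows in the picture. A call takes as long as a camera call.
- manip.look_for(camera, name): "at" ([x, y, z] in m, in world coordinates, good to about 4 mm: the middle of the surface that is visible of it).
Readings, each from a call of its own:
- manip.current_time(): time.
- manip.current_qpos(): joint angles.
- manip.current_joint_vel(): joint speeds.
- manip.current_joint_torque(): joint torques, N m.
- manip.current_ee_pos(): TCP position.
- manip.current_tcp_rot(): TCP orientation.
- manip.current_force(): force on the tool from outside, world axes, zero at the start.
- manip.current_ft_torque(): the same for the moment, N m.
- manip.current_grip_width(): opening from 0.0 (shut) to 1.0 (fully open).
Only numpy, scipy, OpenCV 4.12 (cv2) and the standard library are available. Lean on these libraries where they do the work, as an engineer would, in place of code of your own. Each camera call takes 0.05 s, during which the arm holds its last target.

## Working session

There is one attempt and no reset: what is moved stays moved. The work goes in short steps, each a Python script; the robot and the scene stay as the last script left them, time stands still between calls to the robot, and variables do not carry over. Pictures are saved under pics/ and viewed, and the job is handed in when it is done.

```bash
ls; mkdir -p pics
python3 - <<'E'
from bench import manip
import cv2,numpy as np
for n in("scene","top","wrist"):
    p,d=manip.grab_frame(n); cv2.imwrite(f"pics/a_{n}.png",p[:,:,::-1]); np.save(f"pics/a_{n}.npy",d)
    for k in (["press","free_post","locked_post","pin_grip","pin_shoulder","ring","rest","linchpin"] if n!="wrist" else []):
        print(n,k,[(np.round(r["at"],3).tolist(),round(r["confidence"],2)) for r in manip.look_for(n,k)][:2])
print(manip.current_time())
for n in("scene","top"):
    c=manip.get_calibration(n);print(c)
E
```

```text
pics
scene press [([0.576, -0.094, 0.06], 0.79)]
scene free_post [([0.574, -0.094, 0.059], 0.55)]
scene locked_post [([0.574, -0.094, 0.059], 0.87)]
scene pin_grip [([0.494, 0.224, 0.071], 0.84)]
scene pin_shoulder [([0.497, 0.225, 0.07], 0.7)]
scene ring [([0.513, 0.216, 0.097], 0.73)]
scene rest [([0.48, 0.23, 0.011], 0.91)]
scene linchpin [([0.493, 0.221, 0.07], 0.83)]
top press [([0.601, -0.115, 0.063], 0.69), ([0.4, 0.033, 0.036], 0.23)]
top free_post [([0.6, -0.116, 0.059], 0.86), ([0.497, 0.205, 0.013], 0.67)]
top locked_post [([0.6, -0.117, 0.062], 0.92), ([0.409, -0.104, 0.066], 0.25)]
top pin_grip [([0.497, 0.216, 0.069], 0.81)]
top pin_shoulder [([0.498, 0.216, 0.073], 0.82)]
top ring [([0.517, 0.212, 0.102], 0.5), ([0.408, -0.101, 0.066], 0.48)]
top rest [([0.5, 0.206, 0.011], 0.57)]
top linchpin [([0.498, 0.218, 0.074], 0.49)]
0.95
{'camera_matrix': array([[505.47826813,   0.        , 284.13339276],
       [  0.        , 505.47826813, 214.34936324],
       [  0.        ,   0.        ,   1.        ]]), 'k1': -0.02669283923591709, 'R': array([[-0.66463822, -0.7467535 , -0.02480396],
       [-0.35504442,  0.34486429, -0.86891431],
       [ 0.65741881, -0.56870716, -0.49434065]]), 't': array([0.39424248, 0.3180881 , 0.90332114])}
{'camera_matrix': array([[477.74568299,   0.        , 275.02506368],
       [  0.        , 477.74568299, 211.32425332],
       [  0.        ,   0.        ,   1.        ]]), 'k1': -0.0037590675199585272, 'R': array([[ 0.01669032, -0.99979661,  0.01132157],
       [-0.98826834, -0.01821499, -0.15163743],
       [ 0.15181281, -0.00865787, -0.98837134]]), 't': array([-0.05919508,  0.61605843,  1.25187115])}
```

View pics/a_scene.png

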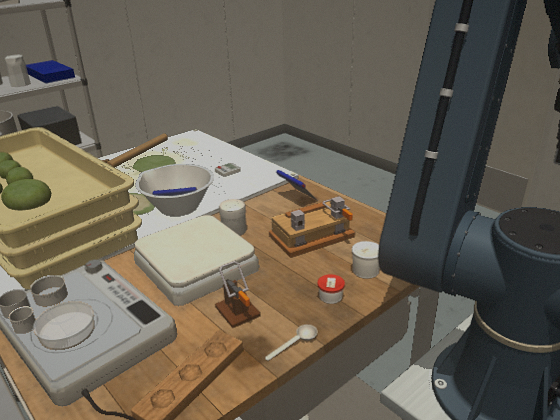

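View pics/a_top.png

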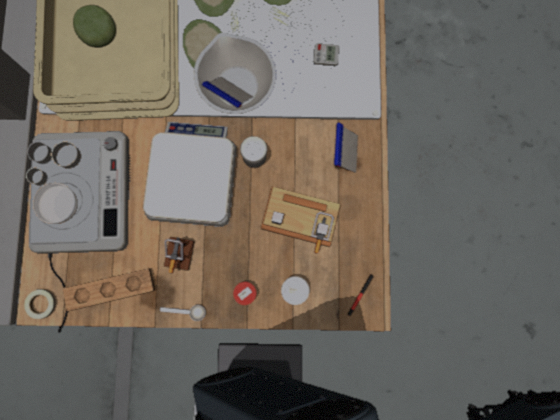

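View pics/a_wrist.png

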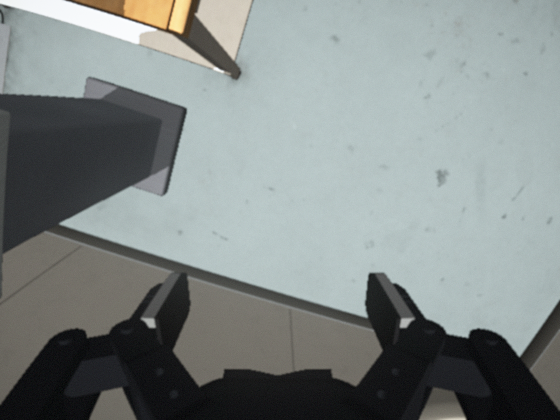

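Scene view: the linchpin on its rest is near (236,290) and the press near (312,228). Top view: the rest is at (178,252), the free post at (278,218), and the locked post with its orange tab at (320,240). I'll zoom in and deproject.

```bash
cat > h.py <<'E'
from bench import manip
import cv2,numpy as np
def world(cal,d,u,v):
    u=np.atleast_1d(u).astype(float);v=np.atleast_1d(v).astype(float)
    p=cv2.undistortPoints(np.stack([u,v],1)[:,None],cal["camera_matrix"],np.array([cal["k1"],0,0,0.]))[:,0]
    z=d[v.round().astype(int),u.round().astype(int)]
    pc=np.column_stack([p*z[:,None],z]); return (pc-cal["t"])@cal["R"]
def proj(cal,X):
    X=np.atleast_2d(X); rv,_=cv2.Rodrigues(cal["R"])
    return cv2.projectPoints(X.astype(float),rv,cal["t"],cal["camera_matrix"],np.array([cal["k1"],0,0,0.]))[0][:,0]
def cloud(cal,d):
    v,u=np.mgrid[0:420,0:560]; return world(cal,d,u.ravel(),v.ravel()).reshape(420,560,3)
def Rdown(yaw):  # tool x down; tool y horizontal at yaw+90deg
    x=np.array([0,0,-1.]); y=np.array([-np.sin(yaw),np.cos(yaw),0]); return np.column_stack([x,y,np.cross(x,y)])
E
python3 - <<'E'
from h import *
c=manip.get_calibration("wrist");p=manip.current_ee_pos();R=manip.current_tcp_rot()
print("cam in tool pos",R.T@(-c["R"].T@c["t"]-p),"\naxes in tool\n",(c["R"]@R).T.round(3), "K",c["camera_matrix"][0], "R tool",R.round(2))
c=manip.get_calibration("top");d=np.load("pics/a_top.npy");W=cloud(c,d)
img=cv2.imread("pics/a_top.png")
cv2.imwrite("pics/a_top_z.png",np.hstack([cv2.resize(img[215:285,145:215],(390,390),interpolation=0),cv2.resize(img[180:260,255:345],(400,390),interpolation=0)]))
Z=W[:,:,2]
for n,(r0,r1,c0,c1,lo,hi) in dict(board=(180,260,255,345,.056,.07),posts=(180,260,255,345,.078,.15),pin=(215,285,145,215,.045,.16)).items():
    m=np.zeros(Z.shape,bool);m[r0:r1,c0:c1]=(Z[r0:r1,c0:c1]>lo)&(Z[r0:r1,c0:c1]<hi)
    P=W[m];print(n,len(P),P.mean(0).round(3),cv2.minAreaRect((P[:,:2]*1000).astype(np.float32)))
    if n=="posts":
        k,l,s,ce=cv2.connectedComponentsWithStats(m.astype(np.uint8))
        for i in range(1,k): print(s[i],W[l==i].mean(0).round(3),np.percentile(W[l==i][:,2],[10,50,90]).round(4))
E
```

```text
cam in tool pos [-0.14302316  0.00041242 -0.0810584 ] 
axes in tool
 [[-0.001 -0.311  0.95 ]
 [ 1.    -0.001  0.001]
 [ 0.     0.95   0.311]] K [310.49050545   0.         277.23244718] R tool [[-0.    0.32 -0.95]
 [ 0.   -0.95 -0.32]
 [-1.   -0.    0.  ]]
board 1894 [ 0.61  -0.114  0.065] ((609.718017578125, -120.40789794921875), (187.68190002441406, 107.62340545654297), 76.34657287597656)
posts 539 [ 0.574 -0.141  0.1  ] ((593.4309692382812, -129.5068359375), (159.26840209960938, 119.33524322509766), 55.06974792480469)
[286 195   1   1   1] [ 0.657 -0.077  0.078] [0.0785 0.0785 0.0785]
[289 197   1   1   1] [ 0.652 -0.085  0.078] [0.0782 0.0782 0.0782]
[291 196   1   1   1] [ 0.654 -0.09   0.078] [0.078 0.078 0.078]
[296 197   1   1   1] [ 0.652 -0.103  0.078] [0.0781 0.0781 0.0781]
[284 198   4   3   5] [ 0.646 -0.076  0.079] [0.0782 0.0789 0.0797]
[294 198   1   1   1] [ 0.649 -0.098  0.078] [0.0783 0.0783 0.0783]
[299 198   1   1   1] [ 0.649 -0.111  0.079] [0.0788 0.0788 0.0788]
[293 200   2   3   3] [ 0.641 -0.097  0.08 ] [0.079  0.0804 0.0817]
[296 201   1   2   2] [ 0.639 -0.
[... 618 characters left out ...]
1] [0.08   0.0806 0.0812]
[319 204   3   3   4] [ 0.632 -0.167  0.08 ] [0.0781 0.0782 0.082 ]
[323 204   2   4   4] [ 0.63  -0.177  0.079] [0.0785 0.0791 0.0794]
[306 206   3   1   3] [ 0.628 -0.133  0.079] [0.0785 0.0788 0.0804]
[317 207   1   2   2] [ 0.624 -0.159  0.079] [0.0792 0.0794 0.0795]
[320 207   3   2   3] [ 0.625 -0.17   0.079] [0.0786 0.0791 0.0793]
[326 210   1   1   1] [ 0.618 -0.184  0.078] [0.0782 0.0782 0.0782]
[272 212  12  13 115] [ 0.591 -0.055  0.107] [0.0961 0.1091 0.1121]
[312 212  22  42 372] [ 0.56  -0.169  0.101] [0.0909 0.0981 0.1161]
pin 641 [0.547 0.198 0.072] ((522.9876708984375, 200.87730407714844), (153.72068786621094, 177.0565643310547), 1.1090117692947388)
```

View pics/a_top_z.png

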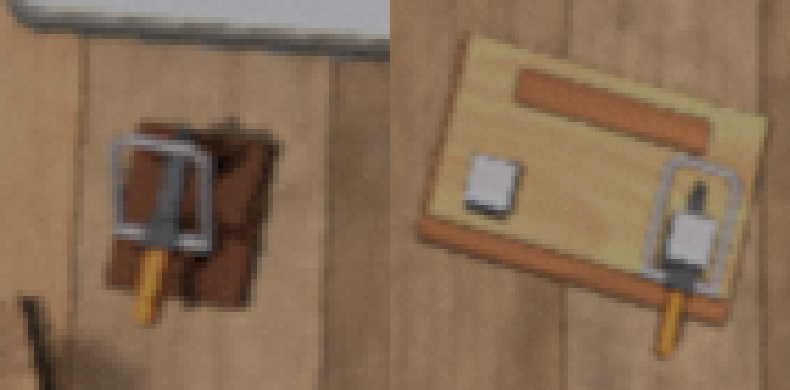

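The press yaw is about -13.7° and the free post top is at roughly 0.111 m. Next is a close wrist view of the pin.

Run:
```python
from h import *
manip.move_ptp([0.49,0.213,0.22],Rdown(-0.1))
c=manip.get_calibration("wrist");p,d=manip.grab_frame("wrist")
cv2.imwrite("pics/b_wrist.png",p[:,:,::-1]);np.save("pics/b.npy",d);np.save("pics/b_c.npy",c,allow_pickle=True)
for k in ["pin_grip","pin_shoulder","ring"]: print(k,[(np.round(r["at"],4).tolist(),round(r["confidence"],2)) for r in manip.look_for("wrist",k)][:2])
print(manip.current_time(),manip.current_qpos(),manip.current_force())
W=cloud(c,d)
hsv=cv2.cvtColor(p,cv2.COLOR_RGB2HSV)
m=(hsv[:,:,1]>170)&(hsv[:,:,2]>120)&(hsv[:,:,0]>5)&(hsv[:,:,0]<25)&(W[:,:,2]>.045)
k,l,s,ce=cv2.connectedComponentsWithStats(m.astype(np.uint8))
for i in range(1,k):
    if s[i][4]>30:
        P=W[l==i];print(s[i],P.mean(0).round(4),P.min(0).round(3),P.max(0).round(3))
```

```text
pin_grip [([0.4947, 0.2178, 0.0718], 0.57)]
pin_shoulder [([0.4986, 0.2188, 0.0757], 0.85), ([0.4956, 0.2121, 0.0121], 0.74)]
ring [([0.5157, 0.2129, 0.1001], 0.83)]
3.9583 [ 3.22275658e-01  3.34684582e-01  1.70475951e+00  2.55800099e-06
  1.10212950e+00 -1.14786809e+00] [-0.03663879  0.55255594 -0.39004723]
[279 152  20  39 450] [0.4655 0.223  0.0744] [0.412 0.215 0.047] [0.488 0.234 0.363]
[269 184   8   6  32] [0.482  0.2084 0.0563] [0.48  0.205 0.052] [0.485 0.212 0.058]
[  0 333  47  20 525] [ 0.6367 -0.1165  0.0777] [ 0.412 -0.153  0.071] [0.654 0.22  0.363]
```

View pics/b_wrist.png

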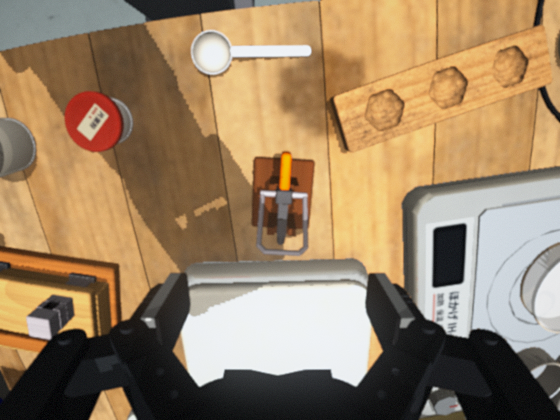

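The tab is at (286,172), the head at (284,198), the ring bar at (283,250), and the pin point near (281,240). I'll fit the axis and get the press pose from the same kind of view.

Run:
```python
from h import *
c=np.load("pics/b_c.npy",allow_pickle=True).item();d=np.load("pics/b.npy");img=cv2.imread("pics/b_wrist.png")
W=cloud(c,d);hsv=cv2.cvtColor(img,cv2.COLOR_BGR2HSV)
roi=np.zeros(d.shape,bool);roi[140:265,245:330]=1
m=roi&(hsv[:,:,1]>170)&(hsv[:,:,0]<25)&(hsv[:,:,2]>120)&(abs(W[:,:,2]-.072)<.004)
P=W[m];print("tab",len(P),P.mean(0).round(4),np.percentile(P[:,2],[10,50,90]).round(4),cv2.minAreaRect((P[:,:2]*1000).astype(np.float32)))
g=roi&(hsv[:,:,1]<90)&(W[:,:,2]>.055)&(W[:,:,2]<.085)
P2=W[g];ok=abs(P2[:,1]-np.median(P2[:,1]))<.015;P2=P2[ok]
for x0 in np.arange(.48,.56,.005):
    q=P2[(P2[:,0]>=x0)&(P2[:,0]<x0+.005)]
    if len(q): print(round(x0,3),len(q),q[:,1].mean().round(4),np.median(q[:,2]).round(4),(np.ptp(q[:,1])*1e3).round(1))
hi=roi&(W[:,:,2]>.085)&(W[:,:,2]<.14);R=W[hi];print("ring",R.min(0).round(3),R.max(0).round(3)); b=R[R[:,2]>R[:,2].max()-.008];print("bar",b.mean(0).round(4))
cv2.imwrite("pics/b_z.png",cv2.resize(img[140:265,240:330],None,fx=4.5,fy=4.5,interpolation=cv2.INTER_CUBIC))
```

```text
tab 390 [0.4645 0.2227 0.073 ] [0.0716 0.0731 0.0743] ((465.4813537597656, 222.68215942382812), (10.120644569396973, 36.72756576538086), 80.93447875976562)
0.48 59 0.2125 0.0702 25.5
0.485 141 0.2153 0.0711 29.7
0.49 89 0.2195 0.072 19.2
0.495 45 0.2191 0.0688 17.4
0.5 49 0.2164 0.0677 9.3
0.505 41 0.2158 0.0659 9.4
0.51 50 0.215 0.066 9.5
0.515 42 0.2143 0.0675 8.6
0.52 46 0.213 0.0675 9.6
0.525 39 0.2124 0.0673 8.5
0.53 36 0.212 0.0669 8.6
0.535 27 0.2103 0.0661 6.6
0.54 6 0.2097 0.0652 3.2
ring [0.499 0.19  0.085] [0.532 0.239 0.117]
bar [0.5267 0.213  0.1141]
```

View pics/b_z.png

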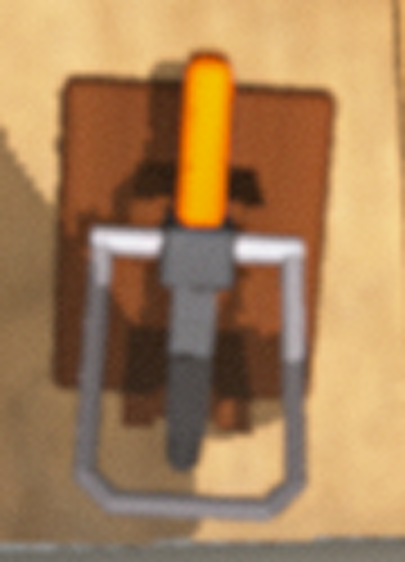

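```bash
cat >> h.py <<'E'
PINYAW=-0.16
E
python3 - <<'E'
from h import *
R=Rdown(PINYAW);g=np.array([0.4655,0.2227])
manip.set_gripper(0.5)
manip.move_ptp([*g,0.12],R)
manip.move_l([*g,0.043],max_speed=.12)
print(manip.current_force(),manip.current_ee_pos())
manip.set_gripper(0.0,80)
print(manip.current_grip_width(),manip.current_force())
manip.move_l([*g,0.17],max_speed=.12)
print(manip.current_grip_width(),manip.current_force(),manip.current_ft_torque(),manip.current_time())
p,d=manip.grab_frame("wrist");cv2.imwrite("pics/c_wrist.png",p[:,:,::-1]);np.save("pics/c.npy",d)
E
```

```text
[ 0.5789085  -0.52586102  1.14830087] [0.46620923 0.22289871 0.04390822]
0.10326103552462748 [-1.01170775 -0.13665574  6.6997402 ]
0.10110866702106505 [-0.5106935  -0.70062541 -1.84295741] [0.00271645 0.04458524 0.01523153] 7.3417
```

View pics/c_wrist.png

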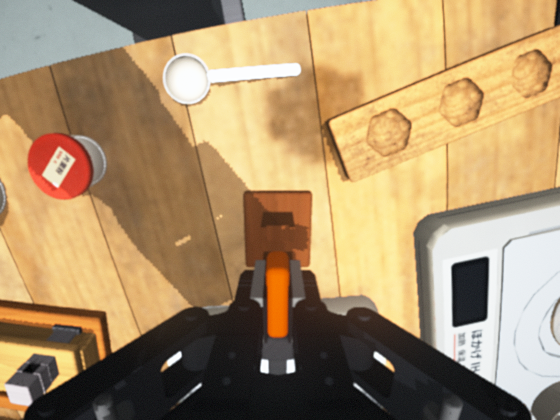

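Run:
```python
from h import *
manip.move_ptp([0.60,-0.085,0.25],Rdown(-0.238))
c=manip.get_calibration("wrist");p,d=manip.grab_frame("wrist")
cv2.imwrite("pics/d_wrist.png",p[:,:,::-1]);np.save("pics/d.npy",d);np.save("pics/d_c.npy",c,allow_pickle=True)
print(manip.current_time(),manip.current_qpos().round(3),manip.current_force(),manip.current_ee_pos())
W=cloud(c,d);Z=W[:,:,2]
b=(abs(Z-.064)<.0045)&(abs(W[:,:,0]-.61)<.14)&(abs(W[:,:,1]+.12)<.14)
b[250:]=0
k,l,s,ce=cv2.connectedComponentsWithStats(b.astype(np.uint8));i=1+np.argmax(s[1:,4])
P=W[l==i];print("board",s[i],np.percentile(P[:,2],[10,50,90]).round(4),cv2.minAreaRect((P[:,:2]*1000).astype(np.float32)))
t=(Z>.095)&(Z<.14)&(W[:,:,0]>.5)&(W[:,:,0]<.68)&(W[:,:,1]<.0)&(W[:,:,1]>-.24)
k,l,s,ce=cv2.connectedComponentsWithStats(t.astype(np.uint8))
for i in range(1,k):
    if s[i,4]>60:
        P=W[l==i];zt=np.percentile(P[:,2],90);Q=P[P[:,2]>zt-.004];print(s[i],"top",np.median(Q[:,2]).round(4),len(Q),cv2.minAreaRect((Q[:,:2]*1000).astype(np.float32)))
cv2.imwrite("pics/d_z.png",cv2.resize(p[100:260,150:400,::-1],None,fx=3.2,fy=3.2,interpolation=cv2.INTER_CUBIC))
```

```text
8.7417 [-0.216  0.436  1.479  0.     1.228 -1.55 ] [ 0.66806121  0.2777614  -0.53716547] [ 0.59978812 -0.08367359  0.24962017]
board [ 169  158  168   92 9465] [0.0634 0.0644 0.0653] ((611.1892700195312, -117.022216796875), (187.96200561523438, 105.6080322265625), 76.45367431640625)
[ 166  119   34   93 1650] top 0.1142 762 ((565.5839233398438, -168.08071899414062), (25.935461044311523, 25.410390853881836), 76.1919937133789)
[295 171  29  30 818] top 0.108 748 ((594.6321411132812, -51.2384033203125), (25.745346069335938, 26.098676681518555), 76.93045806884766)
```

View pics/d_wrist.png

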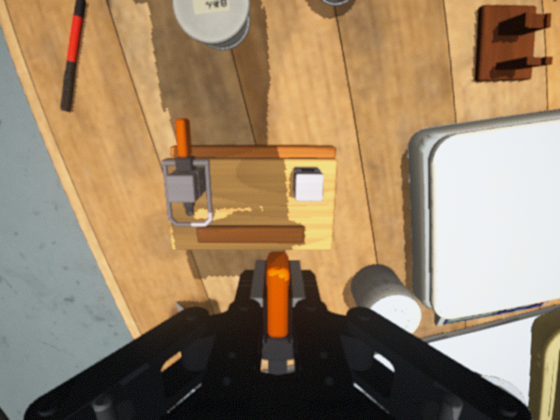

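The free post centre is (0.5946, -0.0512) with its top at 0.108, so the hole axis is at about z = 0.084. Now the standoff pose, followed by a check of the held pin.

```bash
cat >> h.py <<'E'
PY=-0.24; ex=np.array([np.cos(PY),np.sin(PY),0]); ey=np.array([-np.sin(PY),np.cos(PY),0])
POST=np.array([.5946,-.0512,0]); HZ=0.0838; DZ=0.0181
def gpos(s,lat=0,z=HZ):  # s = grip->distance of pin_shoulder before front face (0=home)
    p=POST-ex*(.013+.032+s)+ey*lat; p[2]=z-DZ; return p
def rel(p=None):
    p=manip.current_ee_pos() if p is None else p
    q=p-POST; return np.array([-(q@ex)-.045, q@ey, p[2]+DZ])*1e3
E
python3 - <<'E'
from h import *
R=Rdown(PY);a=gpos(.066);b=a.copy();b[2]=.14
manip.move_ptp(b,R);manip.move_l(a,max_speed=.12);manip.dwell(.2)
print(rel(),manip.current_force(),manip.current_ft_torque(),manip.current_time())
for n in("scene","top","wrist"):
    p,d=manip.grab_frame(n);cv2.imwrite(f"pics/e_{n}.png",p[:,:,::-1]);np.save(f"pics/e_{n}.npy",d)
img=cv2.imread("pics/e_scene.png");cv2.imwrite("pics/e_sz.png",cv2.resize(img[160:300,230:400],None,fx=4.2,fy=4.2,interpolation=cv2.INTER_CUBIC))
img=cv2.imread("pics/e_top.png");cv2.imwrite("pics/e_tz.png",cv2.resize(img[180:280,240:350],None,fx=5,fy=5,interpolation=cv2.INTER_CUBIC))
E
```

```text
[6.55360984e+01 1.04354319e-02 8.44796890e+01] [ 0.82820934  0.40472074 -1.15642266] [ 0.00827106  0.02222844 -0.03485973] 10.425
```

View pics/e_sz.png

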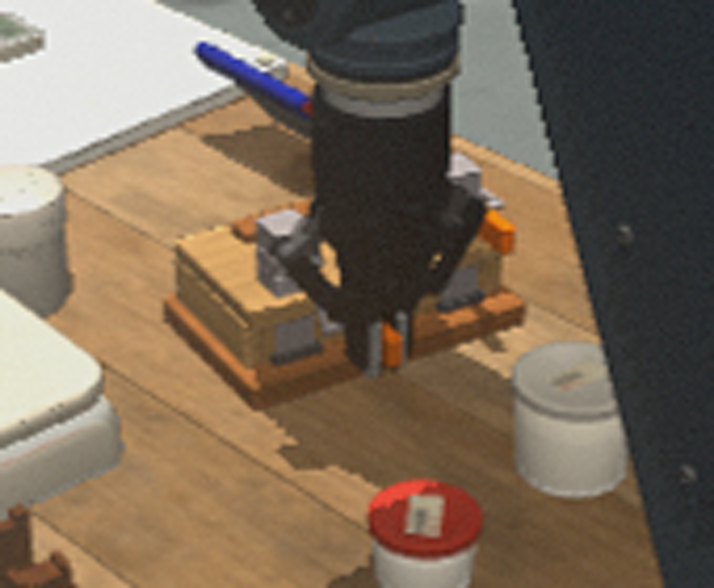

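View pics/e_tz.png

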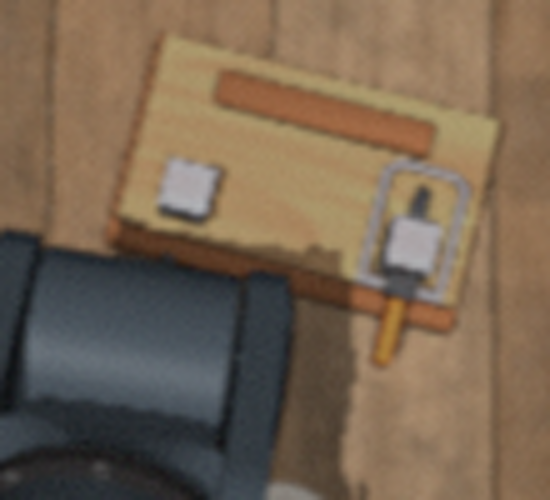

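```bash
cat >> h.py <<'E'
def fl(f0=np.zeros(3)):
    f=manip.current_force()-f0; return np.array([f@ex,f@ey,f[2]])
E
python3 - <<'E'
from h import *
f0=manip.current_force()
manip.move_l(gpos(.050,z=HZ-.0007),max_speed=.05)
print(rel().round(1),fl(f0).round(1))
s=.050
while s>.034:
    s-=.002
    manip.move_l(gpos(s,z=HZ-.0007),max_speed=.03)
    f=fl(f0);print(round(s*1e3,1),rel().round(2),f.round(1),round(manip.current_time(),2))
    if f[0]<-5 or np.hypot(f[1],f[2])>6: break
np.save("f0.npy",f0)
E
```

```text
[49.9 -0.  82.9] [0.3 1.2 0.1]
48.0 [48.02  0.   83.09] [-0.3  0.6  0.8] 11.29
46.0 [45.92  0.   83.11] [-0.3 -0.2  1.1] 11.54
44.0 [ 4.386e+01 -1.000e-02  8.310e+01] [-0.1  0.5 -0. ] 11.79
42.0 [ 4.189e+01 -1.000e-02  8.309e+01] [-0.2  0.2  0.3] 12.04
40.0 [39.91  0.   83.09] [-0.1 -0.   0.2] 12.29
38.0 [3.788e+01 1.000e-02 8.312e+01] [-0.1 -0.1  1.2] 12.54
36.0 [35.87 -0.   83.12] [ 0.2 -0.1  0.1] 12.79
34.0 [33.88 -0.   83.11] [-0.   0.6  0.5] 13.04
```

The point is in the hole without contact forces. I'll continue past the catch with lateral force nulling.

```bash
cat > push.py <<'E'
from h import *
import sys
f0=np.load("f0.npy"); s,stop,lat,z,step,lim=[float(a) for a in sys.argv[1:7]]
while s>stop+1e-6:
    s=max(stop,s-step)
    manip.move_l(gpos(s,lat,z),max_speed=.02)
    f=fl(f0);print(round(s*1e3,1),rel().round(2),f.round(1),manip.current_ft_torque().round(2),round(manip.current_time(),2))
    if f[0]<-lim: print("stop axial");break
    if abs(f[1])>2.5: lat+=.0004*np.sign(f[1])
    if abs(f[2])>4: z+=.0004*np.sign(f[2])
print("end",s,lat,z,"grip",manip.current_grip_width())
E
python3 push.py .034 .014 0 .0838 .002 16
```

```text
32.0 [ 3.208e+01 -2.000e-02  8.369e+01] [-0.1  0.6 -0.4] [0.04 0.17 0.04] 13.3
30.0 [29.81 -0.   83.75] [ 1.   1.1 -1.7] [ 0.01  0.07 -0.05] 13.55
28.0 [ 2.771e+01 -2.000e-02  8.381e+01] [ 2.5  0.2 -2. ] [0.01 0.07 0.  ] 13.8
26.0 [25.74  0.   83.82] [ 1.7  1.6 -2.5] [0.04 0.11 0.02] 14.05
24.0 [ 2.406e+01 -2.000e-02  8.370e+01] [-1.2  0.  -2.5] [0.09 0.3  0.01] 14.3
22.0 [21.97  0.   83.74] [-0.8  0.2 -2.6] [0.1  0.34 0.04] 14.55
20.0 [ 1.985e+01 -1.000e-02  8.379e+01] [-1.1  0.5 -4.2] [ 0.06  0.37 -0.03] 14.8
18.0 [1.776e+01 2.000e-02 8.343e+01] [ 0.4 -0.  -2.6] [0.06 0.34 0.01] 15.05
16.0 [1.575e+01 2.000e-02 8.345e+01] [-1.4  0.3 -3.7] [ 0.07  0.34 -0.05] 15.3
14.0 [1.377e+01 2.000e-02 8.344e+01] [-1.   1.2 -2.8] [0.1  0.38 0.02] 15.55
end 0.014 0.0 0.0834 grip 0.1052770284620597
```

```bash
python3 push.py .014 .003 0 .0834 .002 16 && python3 push.py .003 -.004 0 .0834 .0005 13
```

```text
12.0 [11.8  -0.   83.41] [-0.5  0.6 -2.5] [ 0.04  0.39 -0.02] 15.8
10.0 [ 9.790e+00 -2.000e-02  8.343e+01] [-0.4  0.6 -3.5] [0.13 0.41 0.  ] 16.05
8.0 [7.770e+00 1.000e-02 8.344e+01] [-0.9  0.7 -3.5] [ 0.11  0.41 -0.02] 16.3
6.0 [ 5.780e+00 -1.000e-02  8.343e+01] [-0.8  0.3 -3.1] [ 0.07  0.36 -0.01] 16.55
4.0 [3.670e+00 2.000e-02 8.347e+01] [-0.8 -0.3 -3.5] [0.06 0.32 0.01] 16.8
3.0 [ 2.8  -0.   83.48] [-0.6 -0.9 -3.5] [0.08 0.29 0.04] 17.05
end 0.003 0.0 0.0834 grip 0.1005978266670353
2.5 [ 2.4   0.   83.44] [-0.2  0.5 -2.4] [0.06 0.34 0.05] 17.3
2.0 [ 1.900e+00 -2.000e-02  8.343e+01] [ 0.3  0.9 -2.8] [0.1  0.35 0.  ] 17.55
1.5 [1.300e+00 1.000e-02 8.348e+01] [-0.5  0.7 -3.1] [ 0.06  0.22 -0.04] 17.8
1.0 [ 0.79  0.   83.49] [ 0.3  0.7 -2.1] [ 0.07  0.15 -0.01] 18.05
0.5 [3.100e-01 1.000e-02 8.348e+01] [ 1.4  0.9 -1.6] [ 0.06  0.06 -0.01] 18.3
0.0 [-1.600e-01  2.000e-02  8.347e+01] [ 0.5  1.2 -1.5] [-0.04  0.08  0.01] 18.55
-0.5 [-5.700e-01  1.000e-02  8.343e+01] [ 1.4  0.8 -1.1] [ 0.01  0.04 -0.  ] 18.8
-1.0 [-0.77  0.   83.32] [-0.   0.6 -1.8] [0.07 0.34 0.02] 19.05
-1.5 [-8.400e-01 -2.000e-02  8.325e+01] [-5.1  0.4  0.8] [ 0.18  0.78 -0.01] 19.3
-2.0 [-8.600e-01 -1.000e-02  8.316e+01] [-7.5  0.6  1.8] [ 0.26  1.15 -0.04] 19.55
-2.5 [-8.900e-01 -2.000e-02  8.311e+01] [-9.5  0.8  3.7] [0.34 1.5  0.02] 19.8
-3.0 [-8.900e-01 -3.000e-02  8.302e+01] [-11.6  -0.6   5. ] [ 0.4   1.76 -0.02] 20.05
-3.5 [-8.800e-01 -1.000e-02  8.312e+01] [-14.    0.6   5. ] [ 0.5   2.03 -0.  ] 20.3
stop axial
end -0.0035 0.0 0.0838 grip 0.10418382741213181
```

The pin stalled hard at s ≈ -0.9 mm with the axial force rising to 14 N, after the catch load disappeared. That means it is home. I'll relax, release and look.

Run:
```python
from h import *
f0=np.load("f0.npy")
manip.move_l(gpos(-.0011,0,.0834),max_speed=.02)
print(fl(f0).round(1))
manip.set_gripper(0.4)
print(fl(f0).round(1),rel().round(2))
p=manip.current_ee_pos();p[2]=.20;manip.move_l(p,max_speed=.15)
manip.move_ptp([0.61,-0.085,0.25],Rdown(PY))
c=manip.get_calibration("wrist");p,d=manip.grab_frame("wrist")
cv2.imwrite("pics/f_wrist.png",p[:,:,::-1]);np.save("pics/f.npy",d);np.save("pics/f_c.npy",c,allow_pickle=True)
print([(np.round(r["at"],4).tolist(),round(r["confidence"],2)) for r in manip.look_for("wrist","ring")])
W=cloud(c,d);q=W-POST;A=np.stack([q@ex+.013,q@ey,q[:,:,2]],-1)
m=(abs(A[:,:,1])<.03)&(A[:,:,0]>-.08)&(A[:,:,0]<.09)&(A[:,:,2]>.068)&(A[:,:,2]<.16);m[260:]=0
P=A[m];b=P[P[:,2]>.115];print("ring hi",len(b),b.mean(0).round(4),b[b[:,2]>b[:,2].max()-.006].mean(0).round(4))
h=P[(abs(P[:,0]+.007)<.004)&(abs(P[:,1])<.007)];print("head z",np.median(h[:,2]))
for x in np.arange(-.075,.06,.005):
    k=P[(abs(P[:,0]-x)<.0025)&(abs(P[:,1])<.004)];print(round(x*1e3),len(k),np.median(k,0).round(4) if len(k) else "",end=" | ")
cv2.imwrite("pics/f_z.png",cv2.resize(p[100:260,150:400,::-1],None,fx=3.2,fy=3.2,interpolation=cv2.INTER_CUBIC))
print(manip.current_time())
```

```text
[-4.5  1.2 -1.6]
[-1.3  0.7  2.5] [-1.620e+00 -2.000e-02  8.368e+01]
[([0.6026, -0.0542, 0.1263], 0.75)]
ring hi 491 [0.026  0.0003 0.1304] [ 0.0298 -0.0002  0.1351]
head z 0.09184927530048302
-75 0  | -70 0  | -65 0  | -60 0  | -55 0  | -50 24 [-0.049   0.      0.0915] | -45 54 [-0.045   0.      0.0925] | -40 43 [-0.0401  0.0001  0.0922] | -35 47 [-0.0347 -0.0006  0.0927] | -30 40 [-0.0302 -0.0001  0.0927] | -25 51 [-0.0247 -0.0004  0.0926] | -20 43 [-0.02   -0.0003  0.0927] | -15 48 [-0.0153 -0.0002  0.0919] | -10 47 [-0.0098  0.0001  0.0916] | -5 42 [-0.0049  0.0002  0.0918] | 0 69 [ 3.000e-04 -1.000e-04  1.022e-01] | 5 46 [ 0.0049 -0.0002  0.108 ] | 10 52 [0.0101 0.     0.1079] | 15 44 [1.500e-02 1.000e-04 1.081e-01] | 20 44 [0.0199 0.0003 0.1082] | 25 31 [ 0.0244 -0.0005  0.1082] | 30 65 [ 0.0304 -0.0003  0.1355] | 35 39 [ 0.0347 -0.0003  0.088 ] | 40 23 [ 0.0393 -0.0002  0.0868] | 45 0  | 50 0  | 55 0  | 22.5333
```

View pics/f_z.png

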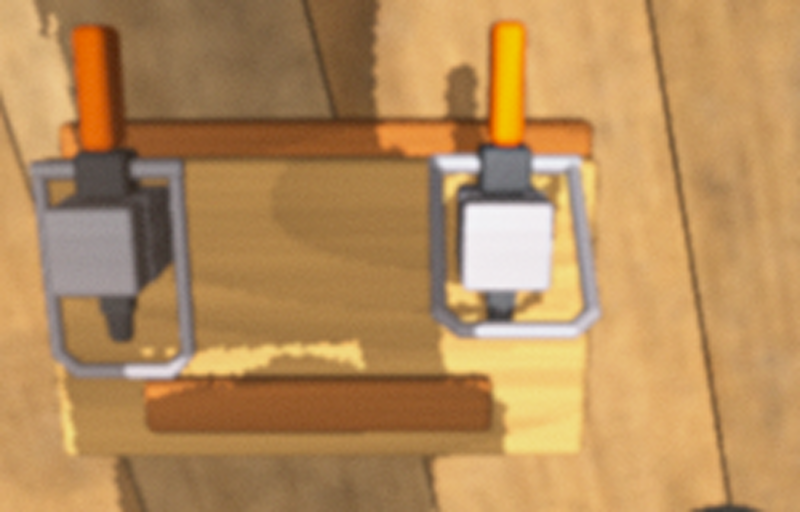

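The pin is seated: tab, head and axis are level at about z = 0.0828 and the point is out at x ≈ 45 mm. The ring is up at about 0.90 rad. Now I'll swing it down along its arc with the closed fingertips.

```bash
cat >> h.py <<'E'
AX=.0828; FR=POST-ex*.013
def ringp(th,dz=0.,off=.004):
    p=FR+ex*(-.0009*0-.008+.064*np.cos(th)+off); p[2]=AX+.0024+.064*np.sin(th)+dz; return p
E
python3 - <<'E'
from h import *
R=Rdown(PY)
manip.set_gripper(0.0,40)
manip.move_ptp(ringp(.9,.03),R); manip.dwell(.2)
f0=manip.current_force();np.save("f1.npy",f0)
print(manip.current_ee_pos()-ringp(.9,.03),manip.current_grip_width())
for th in [.9,.8,.7,.6,.5,.4,.3,.2,.12,.06]:
    manip.move_l(ringp(th),max_speed=.05)
    f=fl(f0);print(th,f.round(1),(1e3*(manip.current_ee_pos()-ringp(th))).round(1),round(manip.current_time(),2))
    if np.linalg.norm(f)>8: print("stop");break
E
```

```text
[ 0.00094437 -0.00071205  0.00219474] 0.0004365381445471204
0.9 [-0.8  0.5  0.8] [-0.2  0.1 -0.1] 24.36
0.8 [ 0.3 -0.2  1.3] [ 0.3 -0.1 -0.1] 24.63
0.7 [-1.8 -0.2 -0.1] [-0.2 -0.  -0.5] 24.91
0.6 [-0.9  0.4  0.5] [-0.1 -0.  -0.5] 25.18
0.5 [-0.8 -1.2  0.7] [-0.1  0.  -0.4] 25.46
0.4 [ 0.1 -1.   0.8] [-0.1  0.  -0.4] 25.73
0.3 [-1.5 -0.4  0.9] [-0.1 -0.  -0.4] 26.01
0.2 [ 0.1 -0.6  0.9] [-0.2  0.  -0.4] 26.28
0.12 [-0.5  0.1  0.8] [-0.2  0.  -0.4] 26.53
0.06 [-0.3  0.4  0.2] [-0.1 -0.  -0.3] 26.78
```

Run:
```python
from h import *
f0=np.load("f1.npy")
dz=.004
while dz>-.007:
    dz-=.0007
    manip.move_l(ringp(0,dz),max_speed=.02)
    f=fl(f0);print(round(dz*1e3,1),f.round(1),(1e3*(manip.current_ee_pos()-ringp(0))).round(2)[2],round(manip.current_time(),2))
    if f[2]>8 or np.linalg.norm(f)>12: print("stop");break
```

```text
3.3 [-1.2 -1.3  0.7] 3.36 27.03
2.6 [-1.   0.9  0.8] 2.63 27.28
1.9 [-0.9 -1.5  0.3] 1.86 27.53
1.2 [-0.7  0.2 -0.1] 1.14 27.78
0.5 [-0.9 -0.3  0.4] 0.42 28.03
-0.2 [-1.1 -0.9  0.8] -0.27 28.28
-0.9 [-0.2  0.2  0.8] -0.98 28.53
-1.6 [-0.4  0.2  1.2] -1.62 28.78
-2.3 [-0.1  0.6  1.6] -2.25 29.03
-3.0 [-0.7 -0.2  1.6] -2.89 29.28
-3.7 [-1.   0.2  5. ] -3.49 29.53
-4.4 [-1.7 -0.5  6.4] -3.99 29.78
-5.1 [-2.8 -0.6  9.5] -4.45 30.03
stop
```

```bash
cat > look.py <<'E'
from h import *
import sys
t=sys.argv[1]
c=manip.get_calibration("wrist");p,d=manip.grab_frame("wrist")
W=cloud(c,d);q=W-POST;A=np.stack([q@ex+.013,q@ey,q[:,:,2]],-1)
m=(A[:,:,0]>-.02)&(A[:,:,0]<.064)&(A[:,:,2]>.07)&(A[:,:,2]<.16);m[260:]=0
for nm,y0 in(("free",0),("locked",-.120)):
    P=A[m&(abs(A[:,:,1]-y0)<.03)];
    b=P[(P[:,0]>.049)&(abs(P[:,1]-y0)<.015)]
    print(nm,"bar n",len(b),"top z",np.percentile(b[:,2],[50,90]).round(4),"x",np.median(b[:,0]).round(4))
    for x in(-.005,.01,.025,.04):
        k=P[(abs(P[:,0]-x)<.006)&(abs(abs(P[:,1]-y0)-.0211)<.003)];print(x,len(k),np.percentile(k[:,2],[50,85]).round(4) if len(k) else"",end=" | ")
    h=P[(abs(P[:,0]+.007)<.004)&(abs(P[:,1]-y0)<.006)];print("head",np.median(h[:,2]).round(4), "post front x edge",P[(P[:,2]>.104)][:,0].min().round(4))
cv2.imwrite(f"pics/{t}_z.png",cv2.resize(p[100:260,150:400,::-1],None,fx=3.2,fy=3.2,interpolation=cv2.INTER_CUBIC))
p,d=manip.grab_frame("scene");cv2.imwrite(f"pics/{t}_s.png",cv2.resize(p[170:270,250:380,::-1],None,fx=6,fy=5.9,interpolation=cv2.INTER_CUBIC))
print(manip.current_time())
E
python3 - <<'E'
from h import *
manip.move_l(ringp(0,.0),max_speed=.05)
manip.move_l(ringp(0,.05),max_speed=.12)
manip.move_ptp([0.61,-0.085,0.25],Rdown(PY))
E
python3 look.py g
```

```text
free bar n 118 top z [0.0835 0.0844] x 0.0548
-0.005 112 [0.0851 0.0861] | 0.01 117 [0.0844 0.0853] | 0.025 109 [0.0842 0.0849] | 0.04 101 [0.0838 0.0847] | head 0.0918 post front x edge -0.0
locked bar n 147 top z [0.0924 0.0936] x 0.0557
-0.005 132 [0.0926 0.0937] | 0.01 85 [0.0923 0.0931] | 0.025 86 [0.0925 0.0933] | 0.04 115 [0.0921 0.093 ] | head 0.0994 post front x edge 0.0005
31.5
```

View pics/g_z.png

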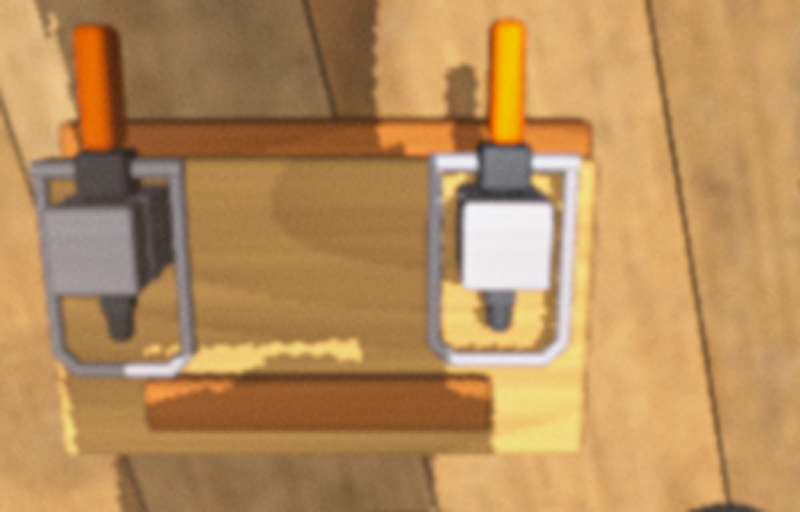

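View pics/g_s.png

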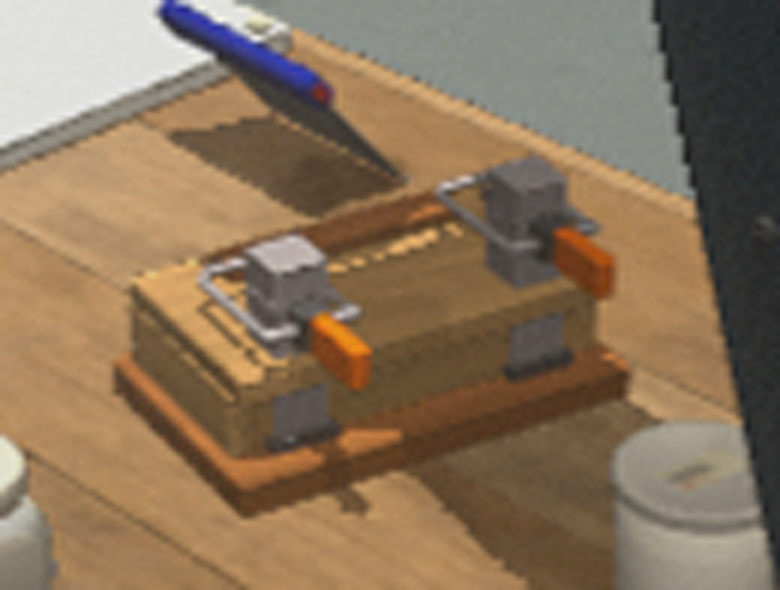

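The ring looks shut, matching the locked post. As a last check, I'll see whether the pin backed out at all during the ring push by comparing the tab ends in both views.

Run:
```python
from h import *
def tabs(c,p,d):
    W=cloud(c,d);q=W-POST;A=np.stack([q@ex+.013,q@ey,q[:,:,2]],-1)
    hsv=cv2.cvtColor(p,cv2.COLOR_RGB2HSV);o=(hsv[:,:,1]>180)&(hsv[:,:,0]<25)&(hsv[:,:,2]>110)
    for y0,zt in((0,.0925),(-.12,.100)):
        P=A[o&(abs(A[:,:,1]-y0)<.01)&(abs(A[:,:,2]-zt)<.004)&(A[:,:,0]<-.005)]
        n=P[P[:,0]>-.02];r=P[P[:,0]<-.04]
        print(y0,len(P),"x",np.percentile(P[:,0],[1,50,99]).round(4),"z rear/front",np.median(r[:,2]).round(4),np.median(n[:,2]).round(4))
im=cv2.imread("pics/f_wrist.png")[:,:,::-1].copy()
tabs(np.load("pics/f_c.npy",allow_pickle=True).item(),im,np.load("pics/f.npy"))
c=manip.get_calibration("wrist");p,d=manip.grab_frame("wrist");tabs(c,p,d)
p,d=manip.grab_frame("top");cv2.imwrite("pics/h_top.png",p[:,:,::-1]);print(manip.current_time())
```

```text
0 368 x [-0.049  -0.0319 -0.0143] z rear/front 0.0921 0.092
-0.12 409 x [-0.0488 -0.0319 -0.0147] z rear/front 0.0999 0.0998
0 377 x [-0.0496 -0.0326 -0.0149] z rear/front 0.0923 0.0923
-0.12 410 x [-0.0492 -0.0317 -0.0144] z rear/front 0.1 0.1001
31.6
```

View pics/h_top.png

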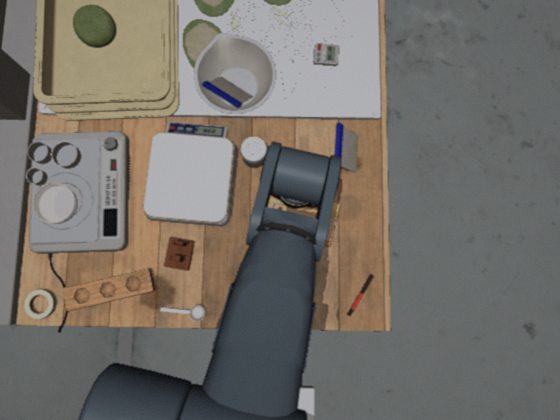

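The tab appears about 0.7 mm farther out than before the ring push, roughly at the measurement noise. A gentle push on the tab's rear end will reseat the shoulder.

```bash
python3 - <<'E'
from h import *
R=Rdown(PY)
def P(x,z): 
    p=FR+ex*x; p[2]=z; return p
a=manip.current_ee_pos(); 
manip.move_ptp(P(-.072,.14),R)
manip.move_l(P(-.072,.078),max_speed=.1);manip.dwell(.15)
f0=manip.current_force();print(manip.current_ee_pos()-P(-.072,.078),manip.current_time())
x=-.072
while x<-.045:
    x+=.0012
    manip.move_l(P(x,.078),max_speed=.02)
    f=fl(f0);ac=(manip.current_ee_pos()-FR)@ex*1e3;print(round(x*1e3,1),ac.round(2),f.round(1))
    if f[0]<-11 or np.linalg.norm(f)>15: break
manip.move_l(P(-.075,.078),max_speed=.05)
manip.move_l(P(-.075,.15),max_speed=.12)
manip.move_ptp([0.61,-0.085,0.25],R)
print(manip.current_time())
E
python3 look.py i
python3 - <<'E'
from h import *
c=manip.get_calibration("wrist");p,d=manip.grab_frame("wrist")
W=cloud(c,d);q=W-POST;A=np.stack([q@ex+.013,q@ey,q[:,:,2]],-1)
hsv=cv2.cvtColor(p,cv2.COLOR_RGB2HSV);o=(hsv[:,:,1]>180)&(hsv[:,:,0]<25)&(hsv[:,:,2]>110)
for y0,zt in((0,.0925),(-.12,.100)):
    P=A[o&(abs(A[:,:,1]-y0)<.01)&(abs(A[:,:,2]-zt)<.004)&(A[:,:,0]<-.005)]
    print(y0,len(P),np.percentile(P[:,0],[1,50,99]).round(4))
E
```

```text
[ 4.59217838e-04 -6.65738418e-05  6.89254802e-04] 33.1917
-70.8 -70.62 [ 0.5 -0.   0.3]
-69.6 -69.52 [-0.2  1.2  0.8]
-68.4 -68.34 [0.2 0.6 0.7]
-67.2 -67.15 [-0.2  0.3  0.3]
-66.0 -65.92 [-1.   0.4 -0.1]
-64.8 -64.74 [0.9 0.3 0. ]
-63.6 -63.52 [-0.2  0.6  0.7]
-62.4 -62.33 [0.1 0.4 0.2]
-61.2 -61.8 [-5.1  1.3  1.2]
-60.0 -61.78 [-10.1  -0.6   2.4]
-58.8 -61.79 [-14.2   1.1   4.6]
37.825
free bar n 146 top z [0.0834 0.0846] x 0.0556
-0.005 108 [0.085  0.0862] | 0.01 105 [0.0846 0.0853] | 0.025 106 [0.0842 0.0851] | 0.04 114 [0.0839 0.0848] | head 0.0918 post front x edge -0.0
locked bar n 118 top z [0.0924 0.0932] x 0.0552
-0.005 128 [0.0927 0.0937] | 0.01 90 [0.0922 0.0931] | 0.025 82 [0.0925 0.0933] | 0.04 116 [0.0923 0.0932] | head 0.0995 post front x edge 0.0004
37.925
0 371 [-0.049  -0.0311 -0.0142]
-0.12 407 [-0.0487 -0.0319 -0.0146]
```

View pics/i_s.png

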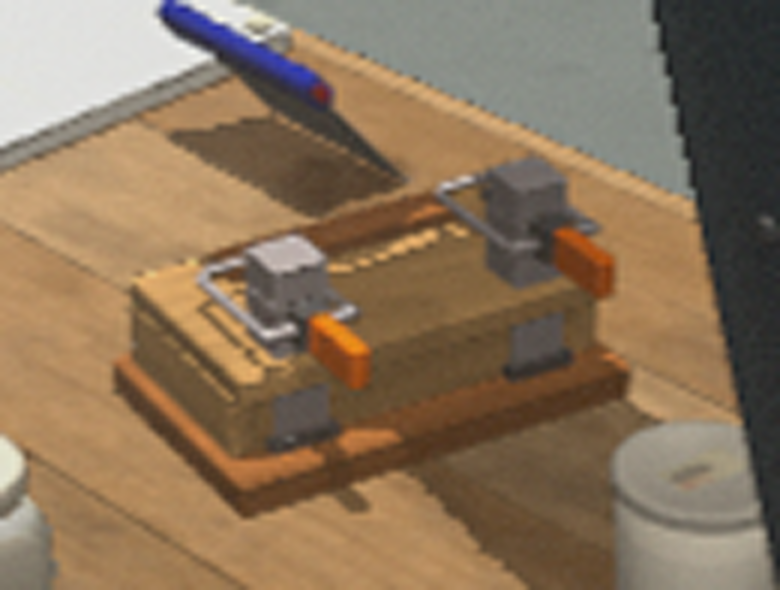

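```bash
python3 -c "
from bench import manip
manip.sign_off();print(manip.current_time())"
```

```text
the job is handed in; nothing more can be done
the job is handed in; nothing more can be done
```

The press is locked. The linchpin is through the free post with its shoulder against it, and its ring is swung down and shut. I handed the job in at about 38 s of the 61 s allowed.

- **Pin:** I took it by the orange tab and fed it into the hole, found from the post's top at z ≈ 0.084 m. It passed the catch and came to a hard stop at about 14 N, against the 30 N limit.
- **Ring:** I pressed the cross bar down with the closed fingertips to about 9.5 N.
- **Reseating the pin:** After the ring push, the tab looked 0.7 mm farther out than before, close to the measurement noise. I pushed the tab in again with about 14 N, and it stopped hard straight away.

**Final checks:**
- The tab and the cross bar match the locked post within about 1 mm along the pin.
- The pin lies at z ≈ 0.083 m, the height it should rest at in the hole.
- The pictures show the ring lying like the one on the locked post.
- I compared the positions of the other things on the table only by eye. They looked unmoved in the wrist, top and scene pictures, though the arm hid part of the press area and the two tubs in the last top view.
- **One small disagreement:** the ring reads about 1.5 mm lower at the cross bar than at the hinge, and the locked one does not. I did not find out why.

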